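Refit the spring spindle in the kitchen roll holder

ROBOT

A 6-joint arm with a two-finger parallel gripper is mounted at the origin on the work surface. World frame = base frame: x ahead of the robot, y to its left, z up, the work surface at z = 0. Lengths are in m, angles in rad, forces in N, time in s.
With the tool pointing down it reaches from about 0.3 to 0.75 m from the base axis. Payload 8.5 kg.
Tool frame: the origin (TCP) lies on the mounting face of the last link; the fingertips stand 173 mm ahead of it and the grasp point (between the pads) lies env.grip_depth ahead of it (env.grip_depth is the distance from the TCP to the grasp point, in m); z points along the fingers, y is the line along which they close (so a half turn about z gives the same grasp; the last joint's range is limited). The gripper opens to 85 mm and grips with 20 to 120 N. Pads are 22 mm wide; open, the fingers measure 114 mm over their backs; the gripper's body (76 mm by 85 mm) begins 54 mm behind the grasp point. The pads swing forward as they close: fully open they stand 13 mm farther back than shut.
Start: joints at [-1.398, 0.381, 1.297, -0, 1.464, -0.215], TCP at [0.208, -0.509, 0.405] pointing down, gripper open.
Joint ranges: [-3.11, 3.11], [-0.89, 2.33], [0.22, 2.48], [-1.42, 4.56], [0.17, 2.85], [-2.88, 2.88]. Speed limits (rad/s): [2.39, 2.39, 3.14, 3.14, 3.14, 3.14].

INTERFACE

Orientations are given as [roll, pitch, yaw] about the fixed x, y, z axes, in that order (R = Rz(yaw) Ry(pitch) Rx(roll)).
In Python, from bench import env gives the robot as it stands.
- The arm moves only by the shell command python3 -m handwheel 'ROWS'. ROWS is JSON, one flat list of numbers, 7 for each row, row after row: the shift along the world's x, y, z each as a share of 0.25 m, from -1 to 1, then the turn, a rotation vector about the world's x, y, z each as a share of 180 degrees, from -1 to 1, then the finger opening in mm, from 0 to 85.4. In form: [tx, ty, tz, rx, ry, rz, grip, tx, ty, tz, rx, ry, rz, grip, ...]. A call has exactly 10 rows; each row is the pose to reach, as a shift and turn from the pose commanded when the call began, turning the shorter way round; what a row does not reach only later rows make up. A row lasts 1/10 s, in which the tool goes at most 50 mm and 8.59 degrees, less where a joint would pass 70% of its speed; a pose out of reach is approached as far as the arm can. A call with a number of a shift or a turn outside -1 to 1 is refused whole. A call with a gripper value outside its range is refused whole. The fingers move at their own pace and stop on an object; the grip force is fixed at half the most. Time passes only in rows, so rows that repeat a pose let the fingers close, or fill a call up. It gives the time, the measured TCP pose, the force, the opening and the grip force at its end, in the units of the state.
- env.state(): the state, without advancing time (a new reading comes with each control period).
- env.snapshot(name): name is "scene" or "top" or "wrist"; returns a dict with "pixels" (480x640x3 uint8, red, green, blue), "z_map" (480x640 float32, m along the optical axis (not along the pixel's ray), 0 where there is no reading), "intrinsics" (3x3 intrinsics, pixels), "view" (4x4, takes a point from world to camera coordinates). Camera axes: x right, y up, looking along -z (the intrinsics and any distortion apply to the point x, -y, -z); pixel columns grow to the right and rows downward; lengths in m; the calibration is good to about 2 mm. A picture is of the moment at which its call begins.
- env.sign_off(): hands the job in; it is judged then, once.
Trained networks look in a picture, given as the dict that the camera call returned (one of the last four; its "shot" number tells which), for a name from the list of things; names that differ only in an ending like _2 or _b are one class to them, and where a whole thing is asked for, a point or a joint stands for the part that bears it (a point fixed in the world has none). Each returns a list of dicts, best first, with "conf" (0 to 1); they miss things now and then, are a little off and sometimes report something else, mostly with a low value. They report only what shows in the picture. A call takes as long as a camera call. They do not tell look-alikes from the thing itself.
- env.search_frame(picture, label): "bbox" ([left, top, right, bottom] in pixels, round what is visible of it).
The state is a dict: "t": time; "joints": joint angles; "dq": joint speeds; "joint_efforts": joint torques, N m; "position": TCP position; "tcp_rot": TCP orientation; "force": force on the tool from outside, world axes, zero at the start; "torque": the same for the moment, N m; "grip_width": finger opening in m; "grasp_force": force on a finger pad.
Only numpy, scipy, OpenCV 4.12 (cv2) and the standard library are available. Lean on these libraries where they do the work, as an engineer would, in place of code of your own. Each camera call takes 0.05 s, during which the arm holds its last target. There are 200 camera calls.

TASK

The empty spring-loaded spindle of the kitchen roll holder lies on the worktop. Put it back in the holder: press its spring in between the two uprights and let it ease out again, so that both ends sit fully home in the facing cups and the spindle stays there on its own. Either way round will do; never force it against the holder, and leave the bowl, the spoon and the jar where they are.

Things in the scene. Friction and masses are not known exactly. Their poses are not given: they have to be found in the camera images.
- spindle: Grey spindle, about 0.14 kg: barrel 150 mm long, 26 x 26 mm square, a round pin on its axis at each end, 214 mm tip to tip with the spring out. Origin at the barrel's centre; y runs along it to the fixed pin. It lies level on a flat side on the worktop (axis 13 mm up), any heading.
- fixed_tip (a point): Centre of the end face of the fixed pin: grey plastic, part of the barrel, 12 mm in diameter, ending 28 mm past the barrel's end (a collar, 20 mm across, on its first 9 mm). 103 mm from the spindle's origin along its +y.
- spring_tip (a point): Centre of the end face of the spring pin: polished steel, 12 mm in diameter, ending 36 mm past the barrel; it slides straight into the barrel against a spring. 111 mm from the spindle's origin along its -y when out.
- plunger (a joint): How far the spring pin is pushed in, m: 0 out, 0.020 at its hard stop. Spring about 3 N when out, 9.4 N at 0.016, 11 N just before the stop. With one tip on a cup's floor, the other passes the facing rim once it is pushed in 0.015 or more; home it reads 0.004.
- holder: Roll holder, fixed: wooden base plate 90 x 285 x 12 mm, on it an aluminium U-shaped bracket with an upright (46 wide, 12 thick, top 90 mm up) at each end. The bracket is clamped anywhere up to 20 mm off the base's middle, either way along y: find it by feel or sight. Origin: centre of the base's underside, y along it, z up. More than 22 N from the spindle is forcing it.
- bowl: Bystander: red plastic mixing bowl, 170 mm across, 90 mm high, at the back of the worktop. Origin at the centre of its underside.
- spoon: Bystander: wooden spoon, 260 mm long, lying at the right of the worktop. Origin at about its middle, on the worktop.
- jar: Bystander: glass jar with a steel cap, 52 mm across, 85 mm high, in front of the robot. Origin at the centre of its underside.
- cup_axis (a point): Point fixed to the base, 75 mm above the holder's origin, on the common axis (the holder's y) of the two like black round cups on the uprights' inner faces; midway between them only if the bracket is centred. Cups: inside diameter 16 mm, outside 25, 10 deep, open to each other; floors 210 mm apart, rims 190.
There are look-alikes about, which are no part of the job. Several things have the shape of the spindle; the one meant has the colours described above.

How it is judged:
By the outcome, as a careful person would: the job done as asked, in the order asked, and still so for the second after the job is handed in, with the robot touching nothing.
It also fails if it takes over 69 s, if anything falls off the work surface, if the arm or the gripper's body presses on something with over 40 N, if the wrist force passes 120 N, or if a joint passes its speed limit or range.

## Working session

There is one attempt and no reset: what is moved stays moved. The work goes in short steps, Python scripts to look and compute and a shell command to move; the robot and the scene stay as the last step left them, time stands still between calls to the robot, and variables do not carry over. Pictures are saved under pics/ and viewed, at most 10 in all, crops included, and the job is handed in when it is done.

```bash
ls; mkdir -p pics; cat > h.py <<'E'
import numpy as np, cv2
from bench import env
def save(p,n,box=None,s=1):
    im=p["pixels"][:,:,::-1]
    if box: im=im[box[1]:box[3],box[0]:box[2]]
    im=cv2.resize(im,None,fx=s,fy=s,interpolation=cv2.INTER_CUBIC); cv2.imwrite("pics/"+n,im)
def cloud(p):
    z=p["z_map"].astype(float);K=p["intrinsics"];v,u=np.mgrid[0:480,0:640]
    X=(u-K[0,2])/K[0,0]*z;Y=(v-K[1,2])/K[1,1]*z
    c=np.stack([X,-Y,-z,np.ones_like(z)],-1)
    return (c@np.linalg.inv(p["view"]).T)[...,:3]
def pix(p,P):
    c=p["view"]@np.append(P,1);K=p["intrinsics"];return K[0,0]*c[0]/-c[2]+K[0,2],K[1,1]*-c[1]/-c[2]+K[1,2]
E
python3 - <<'E'
from h import *
print({k:v for k,v in env.state().items()}, env.grip_depth)
for n in ["top","scene"]:
    p=env.snapshot(n); save(p,n+"1.png"); C=cloud(p); np.savez(n+"1.npz",C=C,im=p["pixels"],K=p["intrinsics"],V=p["view"])
    for l in ["spindle","holder","bowl","spoon","jar"]:
        for d in env.search_frame(p,l):
            b=np.array(d["bbox"]);u,v=((b[:2]+b[2:])/2).astype(int); print(n,l,round(d["conf"],2),b.astype(int),C[v,u].round(3))
E
```

```text
pics
{'t': 0.0, 'joints': array([-1.39827086e+00,  3.81244741e-01,  1.29828232e+00, -2.01753570e-05,
        1.46361306e+00, -2.15291467e-01]), 'dq': array([ 0.00090139, -0.00047707,  0.00060146, -0.00011899, -0.00021077,
        0.00082129]), 'joint_efforts': array([ 3.99261371e-04, -4.48465776e+01, -2.31277174e+01, -1.73266585e-04,
        4.90290869e-03,  3.05950422e-06]), 'position': array([ 0.20798641, -0.50911608,  0.40407813]), 'tcp_rot': array([-3.14007663e+00, -3.10994524e-04,  3.87818876e-01]), 'force': array([-0.09720475,  0.11008728, -0.27717887]), 'torque': array([-0.06062994, -0.00666938,  0.01753236]), 'grasp_force': 0.0, 'grip_width': 0.0851218286340975} 0.1547
top spindle 0.87 [222 236 287 253] [0.572 0.198 0.027]
top spindle 0.86 [364 170 421 202] [ 0.772 -0.248  0.029]
top spindle 0.78 [127 306 187 350] [0.303 0.49  0.022]
top spindle 0.77 [217 272 245 331] [0.389 0.263 0.026]
top holder 0.61 [341 255 430 288] [ 0.492 -0.224  0.013]
top bowl 0.59 [273 151 333 199] [0.812 0.046 0.006]
top spoon 0.68 [455 209 480 287] [ 0.574 -0.5   -0.   ]
top spoon 0.49 [219 235 229 241] [0.591 0.296 0.021]
top jar 0.59 [310 297 327 312] [ 0.377 -0.01   0.083]
scene spindle 0.82 [185 238 242 251] [ 0.782 -0.244  0.025]
scene spindle 0.78 [408 246 426 299] [0.411 0.282 0.031]
scene spindle 0.74 [464 287 539 303] [0.303 0.498 0.029]
scene spindle 0.73 [340 271 384 317] [0.585 0.222 0.028]
scene holder 0.78 [252 170 322 236] [ 0.469 -0.247  0.014]
scene bowl 0.97 [236 261 294 314] [0.768 0.005 0.017]
scene spoon 0.81 [196 164 249 202] [ 0.568 -0.505  0.013]
scene jar 0.59 [346 204 363 232] [0.393 0.009 0.062]
```

```bash
python3 - <<'E'
import cv2,numpy as np
d=np.load("top1.npz");im=d["im"][:,:,::-1]
cv2.imwrite("pics/topcrop.png",cv2.resize(im[140:360,115:495],None,fx=2.1,fy=2.1,interpolation=cv2.INTER_CUBIC))
tiles=[cv2.resize(im[v-38:v+38,u-50:u+50],(400,300),interpolation=cv2.INTER_CUBIC) for u,v in [(254,244),(392,186),(157,328),(231,301)]]
cv2.imwrite("pics/tiles.png",np.vstack([np.hstack(tiles[:2]),np.hstack(tiles[2:])]))
E
```

```text
(no output)
```

View pics/topcrop.png

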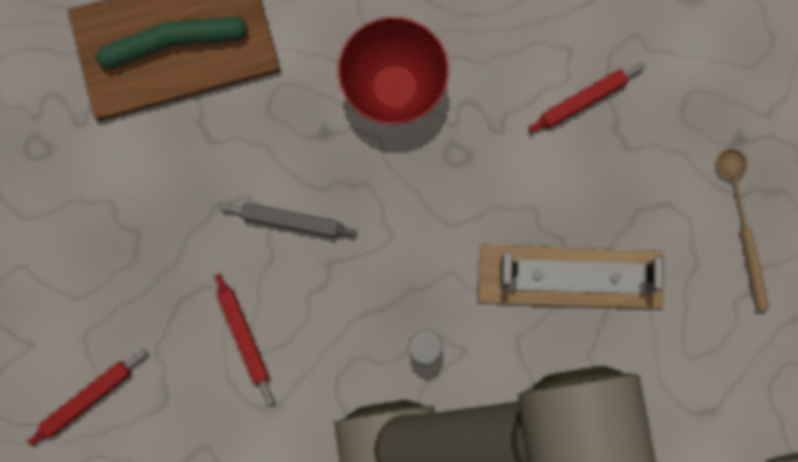

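View pics/tiles.png

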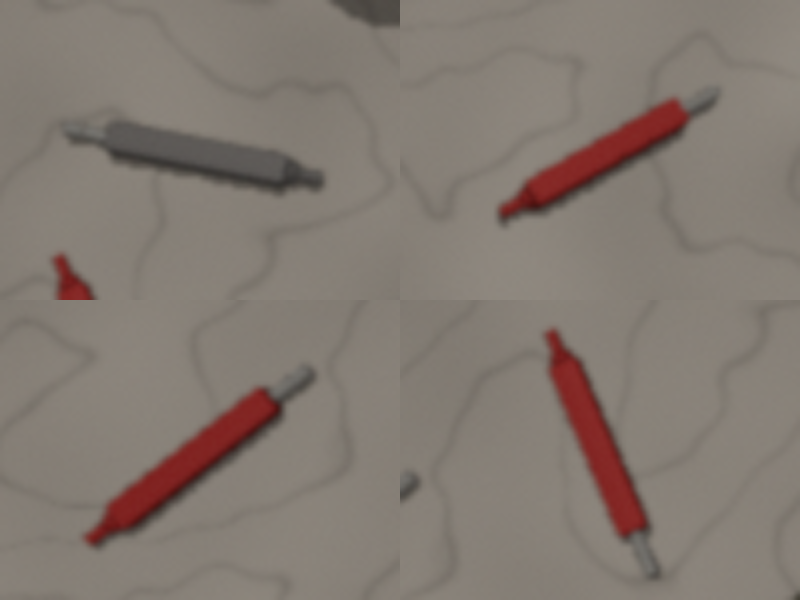

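The candidates are the grey spindle at top pixel (254,244) and red look-alikes at (392,186), (157,328) and (231,301). I choose the grey one: its steel pin is on the left (+y) and its grey fixed pin on the right. The holder is near (385,271), with its bracket shifted to the right (-y).

```bash
python3 - <<'E'
from h import *
d=np.load("top1.npz");C=d["C"]
def pca(P):
    c=P.mean(0);w,v=np.linalg.eigh(np.cov((P-c).T));return c,v[:,-1]
m=np.zeros((480,640),bool);m[232:258,218:292]=1
P=C[m&(C[...,2]>.015)&(C[...,2]<.04)];c,a=pca(P[:,:2]);print("sp",len(P),c,np.arctan2(a[1],a[0]),np.percentile((P[:,:2]-c)@a,[0,2,98,100]))
g=C[...,2]; 
r=cv2.minAreaRect(P[:,:2].astype(np.float32));print(r)
m[:]=0;m[245:300,335:436]=1
P=C[m&(g>.006)&(g<.035)];r=cv2.minAreaRect(P[:,:2].astype(np.float32));print("base",r,len(P),cv2.boxPoints(r).round(3).tolist())
U=C[m&(g>.06)&(g<.11)]
for s in(1,-1):
    Q=U[(U[:,1]-r[0][1])*s>0]; print("upr",len(Q),cv2.minAreaRect(Q[:,:2].astype(np.float32)),Q.mean(0),np.percentile(Q[:,2],[5,50,95]))
p=env.snapshot("wrist");print(p["view"],p["intrinsics"]); s=env.state();print(s["position"])
save(p,"w0.png")
E
```

```text
sp 431 [0.57108067 0.20389725] 1.3888960486081063 [-0.10295274 -0.093816    0.0930097   0.10748192]
((0.5719901323318481, 0.20604124665260315), (0.21041862666606903, 0.027219288051128387), 79.24604034423828)
base ((0.4881496727466583, -0.2251417338848114), (0.17481479048728943, 0.32420238852500916), 2.016812324523926) 2230 [[0.39500001072883606, -0.06599999964237213], [0.40700000524520874, -0.38999998569488525], [0.5809999704360962, -0.3840000033378601], [0.5699999928474426, -0.05999999865889549]]
upr 92 ((0.49362578988075256, -0.12976959347724915), (0.02225143276154995, 0.04616094380617142), 89.46751403808594) [ 0.49321331 -0.12762419  0.08689002] [0.07739892 0.08778158 0.09426549]
upr 100 ((0.48801663517951965, -0.3404799699783325), (0.020077960565686226, 0.044484324753284454), 89.03321838378906) [ 0.48754332 -0.34144528  0.08427098] [0.06801874 0.085744   0.09320445]
[[ 3.78724323e-01 -9.25509516e-01  1.49322311e-04 -5.50563193e-01]
 [ 8.75026451e-01  3.58013768e-01 -3.25814139e-01  4.22800269e-02]
 [ 3.01490627e-01  1.23524400e-01  9.45433829e-01 -3.80755050e-01]
 [ 0.00000000e+00  0.00000000e+00  0.00000000e+00  1.00000000e+00]] [[343.8894771   0.        320.5590356]
 [  0.        343.8894771 240.5765912]
 [  0.          0.          1.       ]]
[ 0.20797023 -0.50914944  0.40472643]
```

```bash
python3 -m handwheel '[1,1,0,0,0,0.37,85,1,1,0,0,0,0.37,85,1,1,0,0,0,0.37,85,1,1,0,0,0,0.37,85,1,1,0,0,0,0.37,85,1,1,0,0,0,0.37,85,1,1,0,0,0,0.37,85,1,1,0,0,0,0.37,85,1,1,0,0,0,0.37,85,1,1,0,0,0,0.37,85]'
python3 - <<'E'
from h import *
p=env.snapshot("wrist");save(p,"w1.png");C=cloud(p);np.savez("w1.npz",C=C,im=p["pixels"],K=p["intrinsics"],V=p["view"])
print(env.state()["position"],env.state()["tcp_rot"],env.search_frame(p,"holder"))
E
```

```text
t: 1.65
position: [0.4577, -0.2595, 0.4047]
tcp_rot: [-3.141, 0.0, 1.547]
force: [0.0, -0.2, -0.1]
grip_width: 0.0851
grasp_force: 0.0
[ 0.45750458 -0.25981392  0.40469216] [-3.14141381e+00  7.86979365e-05  1.54624886e+00] [{'bbox': [308.1, 18.7, 404.2, 318.0], 'conf': 0.8}]
```

View pics/w1.png

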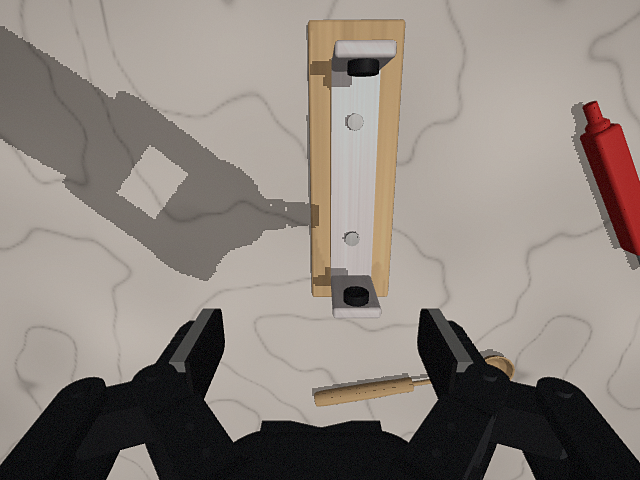

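The picture shows the holder: base (308–405, 20–297), +y upright top edge near (363,45), cups near (363,67) and (356,296).

```bash
cat >> h.py <<'E'
def ray(K,V,uv,z):
    uv=np.atleast_2d(np.asarray(uv,float));d=np.c_[(uv[:,0]-K[0,2])/K[0,0],-(uv[:,1]-K[1,2])/K[1,1],-np.ones(len(uv))]
    W=np.linalg.inv(V);d=d@W[:3,:3].T;o=W[:3,3];return o+d*((z-o[2])/d[:,2])[:,None]
E
python3 - <<'E'
from h import *
d=np.load("w1.npz");C=d["C"];K=d["K"];V=d["V"];im=d["im"].astype(int)
print("table z",np.median(C[350:400,260:300,2]),np.median(C[50:200,450:550,2]))
g=C[...,2];v,u=np.mgrid[0:480,0:640];reg=(u>300)&(u<420)&(v<330)
hsv=cv2.cvtColor(d["im"],cv2.COLOR_RGB2HSV)
# bracket strip edges by row: white(low sat, bright) vs wood
wood=(hsv[...,1]>80)&reg
for z0,nm,m in [(.09,"top",reg&(abs(g-.09)<.006)),(.012,"base",wood)]:
    n,l,st,ce=cv2.connectedComponentsWithStats(m.astype(np.uint8))
    for i in range(1,n):
        if st[i,4]>60:
            P=ray(K,V,np.argwhere(l==i)[:,::-1],z0);r=cv2.minAreaRect(P[:,:2].astype(np.float32));print(nm,st[i],np.round(r[0],4),np.round(r[1],4),round(r[2],2),P[:,:2].mean(0).round(4))
m=wood
P=ray(K,V,np.argwhere(m)[:,::-1],.012);r=cv2.minAreaRect(P[:,:2].astype(np.float32));print("allwood",r)
blk=reg&(hsv[...,2]<50)
n,l,st,ce=cv2.connectedComponentsWithStats(blk.astype(np.uint8))
for i in range(1,n):
    if st[i,4]>60: print("blk",st[i],ce[i],np.median(C[l==i],0),np.percentile(C[l==i],[2,98],axis=0).round(4))
E
python3 - <<'E'
import cv2
im=cv2.imread('pics/w1.png')
a=cv2.resize(im[20:110,300:420],None,fx=5,fy=5,interpolation=cv2.INTER_NEAREST)
b=cv2.resize(im[260:325,300:420],None,fx=2.3,fy=2.3)
cv2.imwrite('pics/w1c.png',a)
E
```

```text
table z 3.087067680723754e-05 -0.0001575658430503224
top [ 334   40   63   34 1459] [ 0.4938 -0.1311] [0.0217 0.0455] 88.66 [ 0.4937 -0.1283]
top [333 296  48  22 761] [ 0.4902 -0.3397] [0.0222 0.0444] 88.68 [ 0.49   -0.3421]
base [  308    19    97   278 11965] [ 0.4921 -0.2293] [0.2825 0.089 ] 88.98 [ 0.4908 -0.2033]
allwood ((0.49489569664001465, -0.2546629309654236), (0.12286538630723953, 0.3412960171699524), 6.4037394523620605)
blk [347  58  32  19 546] [362.6025641   66.96520147] [ 0.49301387 -0.13715592  0.08488169] [[ 0.4823 -0.1413  0.0662]
 [ 0.5051 -0.1313  0.088 ]]
blk [344 286  25  21 434] [355.84331797 295.98156682] [ 0.49068251 -0.33411171  0.08191108] [[ 0.479  -0.3403  0.066 ]
 [ 0.5016 -0.3308  0.0878]]
```

```bash
python3 -m handwheel '[0.2,1,0,0,0,-0.02,85,0.2,1,0,0,0,-0.02,85,0.2,1,0,0,0,-0.02,85,0.2,1,0,0,0,-0.02,85,0.2,1,0,0,0,-0.02,85,0.2,1,0,0,0,-0.02,85,0.2,1,0,0,0,-0.02,85,0.2,1,0,0,0,-0.02,85,0.2,1,0,0,0,-0.02,85,0.2,1,0,0,0,-0.02,85]' >/dev/null
python3 -m handwheel '[0.26,0.86,-0.3,0,0,-0.03,85,0.26,0.86,-0.3,0,0,-0.03,85,0.26,0.86,-0.3,0,0,-0.03,85,0.26,0.86,-0.3,0,0,-0.03,85,0.26,0.86,-0.3,0,0,-0.03,85,0.26,0.86,-0.3,0,0,-0.03,85,0.26,0.86,-0.3,0,0,-0.03,85,0.26,0.86,-0.3,0,0,-0.03,85,0.26,0.86,-0.3,0,0,-0.03,85,0.26,0.86,-0.3,0,0,-0.03,85]'
python3 - <<'E'
from h import *
p=env.snapshot("wrist");save(p,"w2.png");C=cloud(p);np.savez("w2.npz",C=C,im=p["pixels"],K=p["intrinsics"],V=p["view"])
K=p["intrinsics"];V=p["view"]
s=env.state();print(s["position"],s["tcp_rot"],s["force"])
for d in env.search_frame(p,"spindle"):
    print(d); b=np.array(d["bbox"]).astype(int)
    m=np.zeros((480,640),bool);m[b[1]:b[3],b[0]:b[2]]=1
    for h in(.022,):
        q=m&(C[...,2]>h)&(C[...,2]<.03)
        P=ray(K,V,np.argwhere(q)[:,::-1],.026);print(q.sum(),cv2.minAreaRect(P[:,:2].astype(np.float32)),P.mean(0))
E
```

```text
t: 3.75
position: [0.573, 0.2049, 0.3303]
tcp_rot: [3.141, -0.0, 1.392]
force: [0.4, -0.1, -0.3]
grip_width: 0.0848
grasp_force: 0.0
[0.57299218 0.20504539 0.33020243] [ 3.14099600e+00 -1.83404231e-04  1.39188426e+00] [-0.48609514 -0.36497251  0.30866976]
{'bbox': [4.1, 106.8, 188.5, 265.6], 'conf': 0.75}
5905 ((0.3997836410999298, 0.270175963640213), (0.15682825446128845, 0.02584017813205719), 25.059307098388672) [0.40033124 0.27081787 0.026     ]
{'bbox': [302.1, 88.3, 335.1, 332.2], 'conf': 0.57}
5189 ((0.5724102258682251, 0.20194494724273682), (0.15367189049720764, 0.025612402707338333), 79.62284851074219) [0.57361483 0.20982462 0.026     ]
{'bbox': [313.2, 89.3, 328.3, 136.5], 'conf': 0.43}
0 ((0.0, 0.0), (0.0, 0.0), 0.0) [nan nan nan]<stdin>:10: RuntimeWarning: Mean of empty slice.
  ret = um.true_divide(
```

View pics/w2.png

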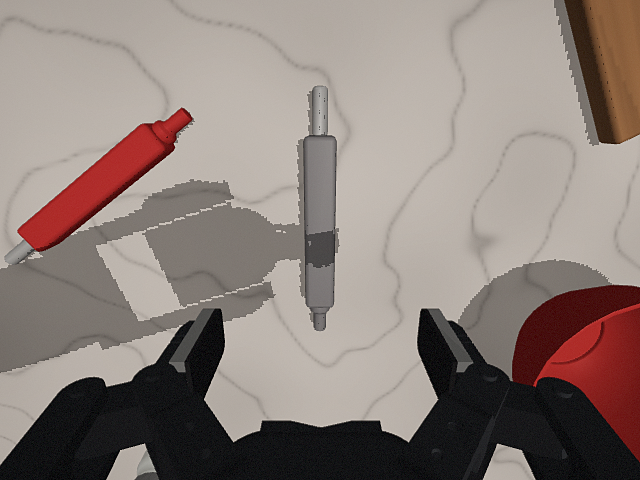

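The grey spindle is centred under the gripper: barrel (303–337, 135–310), steel pin up at (320,110), fixed pin at (320,320). Descending and gripping.

```bash
python3 -m handwheel '[0,-0.006,-0.2,0,0,0,85,0,-0.006,-0.4,0,0,0,85,0,-0.006,-0.52,0,0,0,85,0,-0.006,-0.58,0,0,0,85,0,-0.006,-0.615,0,0,0,85,0,-0.006,-0.615,0,0,0,85,0,-0.006,-0.615,0,0,0,20,0,-0.006,-0.615,0,0,0,20,0,-0.006,-0.615,0,0,0,20,0,-0.006,-0.615,0,0,0,20]'
python3 -m handwheel '[0,0,0,0,0,0,20,0,0,0,0,0,0,20,0,0,0,0,0,0,20,0,0,0,0,0,0,20,0,0,0.1,0,0,0,20,0,0,0.2,0,0,0,20,0,0,0.4,0,0,0,20,0,0,0.6,0,0,0,20,0,0,0.7,0,0,0,20,0,0,0.7,0,0,0,20]'
python3 - <<'E'
from h import *
p=env.snapshot("wrist");save(p,"w3.png");C=cloud(p);np.savez("w3.npz",C=C,im=p["pixels"],K=p["intrinsics"],V=p["view"])
s=env.state();print(s["position"],s["tcp_rot"],s["force"])
E
```

```text
t: 4.85
position: [0.573, 0.2044, 0.1766]
tcp_rot: [3.141, -0.0, 1.393]
force: [0.4, 0.8, 1.2]
grip_width: 0.0277
grasp_force: 0.8
t: 5.85
position: [0.5729, 0.2045, 0.3548]
tcp_rot: [3.135, -0.002, 1.393]
force: [-0.4, 0.1, -1.0]
grip_width: 0.0248
grasp_force: 59.6
[0.57277349 0.20437283 0.35188028] [ 3.13940982e+00 -7.26653161e-04  1.39319163e+00] [ 0.04782859 -0.5121366  -2.17068295]
```

View pics/w3.png

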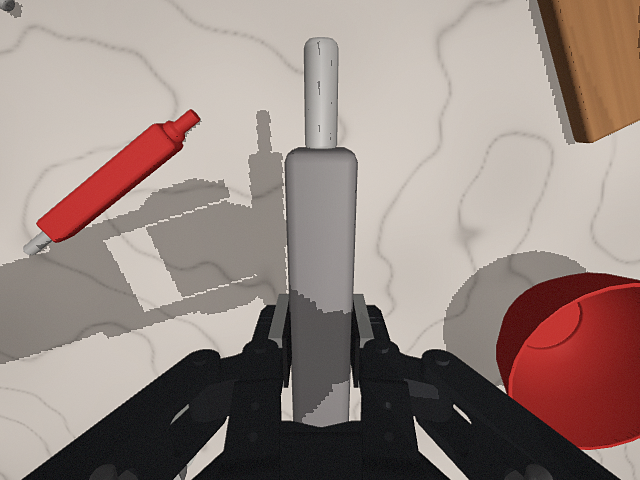

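The spindle is held level, with the steel pin's end at (320,38) and the barrel's end at (321,148).

```bash
cat > held.py <<'E'
from h import *
from scipy.spatial.transform import Rotation as Rr
def held(C,p0,rot):
    """spindle in tool frame: x along axis(spring dir), y closing, z ahead"""
    R=Rr.from_euler("xyz",rot).as_matrix();T=(C-p0)@R
    out={}
    sel=(abs(T[...,1])<.03)&(abs(T[...,2]-.16)<.03)&(T[...,0]>.02)&(C[...,2]>.06)
    P=T[sel]; bar=P[(P[:,0]<.068)&(abs(P[:,1])<.009)]
    out["bar plane z(x)"]=np.polyfit(bar[:,0],bar[:,2],1)
    b=P[P[:,0]<.072];
    pin=P[P[:,0]>.082];top=pin[abs(pin[:,1]-np.median(pin[:,1]))<.002]
    out["pin ridge"]=np.polyfit(top[:,0],top[:,2],1);out["pin ridge z at .1"]=np.polyval(out["pin ridge"],.1)
    out["pin y(x)"]=np.polyfit(pin[:,0],pin[:,1],1);out["pin y"]=pin[:,1].mean()
    out["tip x"]=np.percentile(pin[:,0],[95,99,100]);out["bar end"]=np.sort(np.histogram(P[:,0],np.arange(.06,.12,.002))[0])[:0]
    w=[np.ptp(P[(P[:,0]>a)&(P[:,0]<a+.002),1]) for a in np.arange(.064,.09,.002)];out["w"]=np.round(w,3)
    return out
E
python3 - <<'E'
from held import *
d=np.load("w3.npz")
for k,v in held(d["C"],np.array([.57277,.20437,.35188]),[3.13941,-.00073,1.39319]).items():print(k,v)
s=env.state();print(s["position"],s["tcp_rot"],s["joints"])
E
```

```text
bar plane z(x) [-0.00089558  0.14789202]
pin ridge [0.00902045 0.15423496]
pin ridge z at .1 0.1551370003261298
pin y(x) [-0.00204476  0.0017691 ]
pin y 0.0015716142198619
tip x [0.10889528 0.110219   0.11088736]
bar end []
w [0.026 0.026 0.026 0.026 0.025 0.022 0.012 0.011 0.011 0.012 0.012 0.012
 0.012]
[0.57277349 0.20437283 0.35188028] [ 3.13940982e+00 -7.26653161e-04  1.39319163e+00] [ 1.48298583e-01  5.21655369e-01  1.21585049e+00 -1.06160369e-05
  1.40178621e+00  3.25905848e-01]
```

```bash
python3 -m handwheel '[-0.1,-0.9,0,0,0,0.03,20,-0.1,-0.9,0,0,0,0.03,20,-0.1,-0.9,0,0,0,0.03,20,-0.1,-0.9,0,0,0,0.03,20,-0.1,-0.9,0,0,0,0.03,20,-0.1,-0.9,0,0,0,0.03,20,-0.1,-0.9,0,0,0,0.03,20,-0.1,-0.9,0,0,0,0.03,20,-0.1,-0.9,0,0,0,0.03,20,-0.1,-0.9,0,0,0,0.03,20]' >/dev/null
python3 -m handwheel '[-0.23,-0.94,0,0,0,0.021,20,-0.23,-0.94,0,0,0,0.021,20,-0.23,-0.94,0,0,0,0.021,20,-0.23,-0.94,0,0,0,0.021,20,-0.23,-0.94,0,0,0,0.021,20,-0.23,-0.94,0,0,0,0.021,20,-0.23,-0.94,0,0,0,0.021,20,-0.23,-0.94,0,0,0,0.021,20,-0.23,-0.94,0,0,0,0.021,20,-0.23,-0.94,0,0,0,0.021,20]'
python3 - <<'E'
from held import *
s=env.state();p=env.snapshot("wrist");save(p,"w4.png");C=cloud(p);np.savez("w4.npz",C=C,im=p["pixels"],K=p["intrinsics"],V=p["view"],P=s["position"],r=s["tcp_rot"])
print(s["position"],s["tcp_rot"],s["force"])
for k,v in held(C,s["position"],s["tcp_rot"]).items():print(k,v)
E
```

```text
t: 7.9
position: [0.4908, -0.2546, 0.3511]
tcp_rot: [3.141, 0.0, 1.555]
force: [0.2, 0.3, -1.6]
grip_width: 0.0248
grasp_force: 59.5
[ 0.49083386 -0.25458628  0.3510952 ] [3.14148539e+00 3.11036052e-06 1.55503632e+00] [ 0.1665812   0.3464008  -1.55081677]
bar plane z(x) [0.00075117 0.15080076]
pin ridge [0.00987302 0.15723828]
pin ridge z at .1 0.1582255864183442
pin y(x) [-0.00157631  0.00076006]
pin y 0.0006083103437894978
tip x [0.10839164 0.10979475 0.1103022 ]
bar end []
w [0.025 0.026 0.026 0.026 0.024 0.02  0.011 0.011 0.011 0.012 0.012 0.012
 0.012]
```

View pics/w4.png

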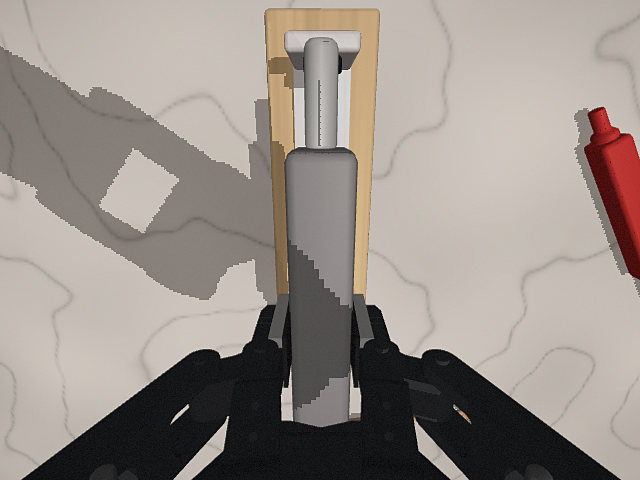

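The view shows the pin's end at (321,40), directly over the +y upright (285–361, 32–70). Next I measure the upright relative to the pin, then compute the tilted pre-insertion pose.

```bash
python3 - <<'E'
from held import *
d=np.load("w4.npz");C=d["C"];K=d["K"];V=d["V"]
g=C[...,2];v,u=np.mgrid[0:480,0:640]
m=(v<75)&(abs(g-.09)<.006)&(u>270)&(u<375)
P=ray(K,V,np.argwhere(m)[:,::-1],.09);print(m.sum(),cv2.minAreaRect(P[:,:2].astype(np.float32)),P.min(0),P.max(0))
hsv=cv2.cvtColor(d["im"],cv2.COLOR_RGB2HSV)
m=(hsv[...,1]>80)&(u>255)&(u<390)&(v<300)&(abs(g-.012)<.008)
P=ray(K,V,np.argwhere(m)[:,::-1],.012);print("base",cv2.minAreaRect(P[:,:2].astype(np.float32)))
t=np.array([.111,.0006,.1640])
O=np.array([.4920,-.236]);hd=1.554
s=env.state();Rc=Rr.from_euler("xyz",[np.pi,0,1.555])
h=np.array([np.cos(hd),np.sin(hd),0]);n=np.array([h[1],-h[0],0])
for th,sp,z in [(7.5,85,.0743),(7.5,85,.10),(7.5,105,.0743)]:
    R=Rr.from_rotvec(-np.radians(th)*n)*Rr.from_euler("xyz",[np.pi,0,hd])
    tip=np.array([*(O+h[:2]*sp/1000),z]);p=tip-R.apply(t)
    print(th,sp,z,p.round(4),"shift",((p-s["position"])/.25).round(4),"rot",((R*Rc.inv()).as_rotvec()/np.pi).round(4))
E
```

```text
1282 ((0.49426454305648804, -0.12601958215236664), (0.011973350308835506, 0.045068901032209396), 89.12969207763672) [ 0.47168985 -0.13231332  0.09      ] [ 0.51675356 -0.11973147  0.09      ]
base ((0.49272751808166504, -0.21387378871440887), (0.25065910816192627, 0.08887074887752533), 88.97296905517578)
7.5 85 0.0743 [ 0.4913 -0.2396  0.2514] shift [ 0.0022  0.0606 -0.3987] rot [-0.0417  0.0007 -0.0003]
7.5 85 0.1 [ 0.4913 -0.2396  0.2771] shift [ 0.0022  0.0606 -0.2959] rot [-0.0417  0.0007 -0.0003]
7.5 105 0.0743 [ 0.4917 -0.2196  0.2514] shift [ 0.0036  0.1406 -0.3987] rot [-0.0417  0.0007 -0.0003]
```

```bash
cat > plan.py <<'E'
from held import *
t=np.array([.111,.0006,.1640]);O=np.array([.4922,-.236]);hd=1.554
h=np.array([np.cos(hd),np.sin(hd),0]);n=np.array([h[1],-h[0],0])
def pose(th,sp,z):
    R=Rr.from_rotvec(-np.radians(th)*n)*Rr.from_euler("xyz",[np.pi,0,hd]);return np.array([*(O+h[:2]*sp/1000),z])-R.apply(t),R
def plan(p0,R0,L):
    for a in L:
        p,R=pose(*a);print(a,p.round(4),"shift",((p-p0)/.25).round(4),"rot",((R*R0.inv()).as_rotvec()/np.pi).round(4))
E
python3 - <<'E'
from plan import *
plan(env.state()["position"],Rr.from_euler("xyz",[np.pi,0,1.555]),[(9.5,86,.11),(9.5,86,.0746)])
p,R=pose(9.5,86,.0746);print("from there");plan(p,R,[(9.5,93,.0746),(9.5,100,.0746),(7,100,.0746),(7,105,.0745)])
E
```

```text
(9.5, 86, 0.11) [ 0.4917 -0.2324  0.2901] shift [ 0.0035  0.0895 -0.244 ] rot [-0.0528  0.0009 -0.0003]
(9.5, 86, 0.0746) [ 0.4917 -0.2324  0.2547] shift [ 0.0035  0.0895 -0.3856] rot [-0.0528  0.0009 -0.0003]
from there
(9.5, 93, 0.0746) [ 0.4918 -0.2254  0.2547] shift [0.0005 0.028  0.    ] rot [0. 0. 0.]
(9.5, 100, 0.0746) [ 0.4919 -0.2184  0.2547] shift [0.0009 0.056  0.    ] rot [0. 0. 0.]
(7, 100, 0.0746) [ 0.4918 -0.2262  0.2509] shift [ 0.0004  0.0249 -0.0151] rot [ 0.0139 -0.0002 -0.    ]
(7, 105, 0.0745) [ 0.4918 -0.2212  0.2508] shift [ 0.0008  0.0449 -0.0155] rot [ 0.0139 -0.0002 -0.    ]
```

```bash
python3 -m handwheel '[0.0035,0.05,0,-0.0528,0.001,0,20,0.0035,0.0895,0,-0.0528,0.001,0,20,0.0035,0.0895,-0.1,-0.0528,0.001,0,20,0.0035,0.0895,-0.2,-0.0528,0.001,0,20,0.0035,0.0895,-0.27,-0.0528,0.001,0,20,0.0035,0.0895,-0.32,-0.0528,0.001,0,20,0.0035,0.0895,-0.36,-0.0528,0.001,0,20,0.0035,0.0895,-0.3856,-0.0528,0.001,0,20,0.0035,0.0895,-0.3856,-0.0528,0.001,0,20,0.0035,0.0895,-0.3856,-0.0528,0.001,0,20]'
python3 - <<'E'
from plan import *
s=env.state();p=env.snapshot("wrist");save(p,"w5.png",(240,0,400,120),5);C=cloud(p)
np.savez("w5.npz",C=C,im=p["pixels"],K=p["intrinsics"],V=p["view"],P=s["position"],r=s["tcp_rot"])
print(s["position"],s["tcp_rot"],s["force"]);R=Rr.from_euler("xyz",s["tcp_rot"]);print((s["position"]+R.apply(t)).round(4))
q,Rq=pose(9.5,86,.0746);print(q,(R*Rq.inv()).as_rotvec())
for k,v in held(C,s["position"],s["tcp_rot"]).items():print(k,v)
E
```

```text
t: 8.95
position: [0.4915, -0.2332, 0.255]
tcp_rot: [3.141, 0.166, 1.553]
force: [-0.1, 0.1, -1.2]
grip_width: 0.025
grasp_force: 59.6
[ 0.49149624 -0.23324676  0.25499752] [3.14133302 0.16585921 1.55329098] [-0.11077014  0.14666745 -1.2147899 ]
[ 0.4936 -0.1509  0.0749]
[ 0.49166038 -0.23240032  0.25467112] [-5.73134082e-05 -2.55129111e-04 -6.66162642e-04]
bar plane z(x) [0.00057309 0.15082858]
pin ridge [0.20041022 0.13929833]
pin ridge z at .1 0.15933935140628178
pin y(x) [ 0.00861164 -0.00019422]
pin y 0.0006630289303933617
tip x [0.12222387 0.1231111  0.12393059]
bar end []
w [0.025 0.026 0.026 0.026 0.024 0.02  0.012 0.011 0.011 0.011 0.012 0.012
 0.012]
```

View pics/w5.png

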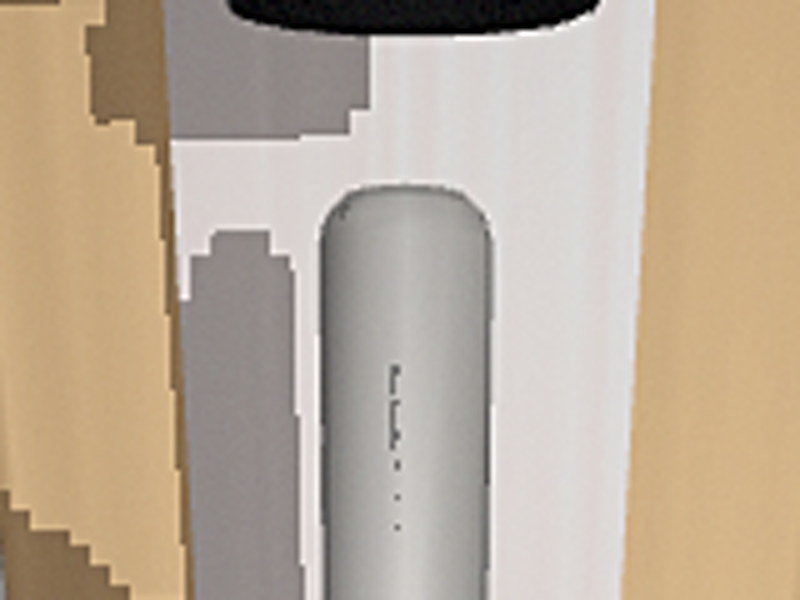

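The crop shows the pin's end centred at crop x 406 against the cup's 414, so the cup is about 0.5 mm further to +x. I correct this and enter the cup.

```bash
python3 -m handwheel '[0.002,0.01,0,0,0,0,20,0.0025,0.02,0,0,0,0,20,0.0025,0.028,0,0,0,0,20,0.0025,0.034,0,0,0,0,20,0.0025,0.04,0,0,0,0,20,0.0025,0.046,0,0,0,0,20,0.0025,0.051,0,0,0,0,20,0.0025,0.054,0,0,0,0,20,0.0025,0.056,0,0,0,0,20,0.0025,0.056,0,0,0,0,20]'
python3 - <<'E'
from plan import *
s=env.state();print(s["position"],s["tcp_rot"],s["force"],s["torque"]);R=Rr.from_euler("xyz",s["tcp_rot"]);print((s["position"]+R.apply(t)).round(4))
E
```

```text
t: 10.0
position: [0.492, -0.2192, 0.2545]
tcp_rot: [-3.141, 0.166, 1.553]
force: [0.1, 0.1, -2.3]
grip_width: 0.0248
grasp_force: 59.6
[ 0.49198672 -0.21922937  0.25454527] [-3.14126338  0.16585217  1.55339151] [ 0.06112411  0.06017671 -2.32509589] [ 0.03936856  0.05159295 -0.03898727]
[ 0.494  -0.1368  0.0745]
```

Inside the cup with no contact force. Next I reduce the tilt to 7° and feel for the floor.

```bash
python3 -m handwheel '[0,-0.0104,-0.005,0.0046,0,0,20,0,-0.0208,-0.01,0.0093,0,0,20,0,-0.0311,-0.0151,0.0139,0,0,20,0,-0.0311,-0.0151,0.0139,0,0,20,0,-0.025,-0.0151,0.0139,0,0,20,0,-0.019,-0.0153,0.0139,0,0,20,0,-0.013,-0.0154,0.0139,0,0,20,0,-0.008,-0.0155,0.0139,0,0,20,0,-0.005,-0.0155,0.0139,0,0,20,0,-0.005,-0.0155,0.0139,0,0,20]'
python3 - <<'E'
from plan import *
s=env.state();print(s["position"],s["tcp_rot"],s["force"],s["torque"]);R=Rr.from_euler("xyz",s["tcp_rot"]);print((s["position"]+R.apply(t)).round(4))
E
```

```text
t: 11.0
position: [0.492, -0.2206, 0.2508]
tcp_rot: [-3.141, 0.123, 1.554]
force: [-1.6, -2.7, -1.5]
grip_width: 0.0247
grasp_force: 59.5
[ 0.49202579 -0.22064997  0.25084511] [-3.14084836  0.12310657  1.55369782] [-1.58816191 -2.7363154  -1.49639035] [-0.44049217  0.07870102  0.01329264]
[ 0.494  -0.1306  0.0745]
```

```bash
python3 -m handwheel '[0.0002,0.006,-0.0007,0,0,0,20,0.0003,0.012,-0.0015,0,0,0,20,0.0004,0.018,-0.0022,0,0,0,20,0.0004,0.024,-0.0029,0,0,0,20,0.0005,0.03,-0.0037,0,0,0,20,0.0005,0.034,-0.0042,0,0,0,20,0.0005,0.038,-0.0047,0,0,0,20,0.0005,0.04,-0.0049,0,0,0,20,0.0005,0.04,-0.0049,0,0,0,20,0.0005,0.04,-0.0049,0,0,0,20]'
python3 - <<'E'
from plan import *
s=env.state();print(s["position"],s["tcp_rot"],s["force"],s["torque"]);R=Rr.from_euler("xyz",s["tcp_rot"]);print((s["position"]+R.apply(t)).round(4))
E
```

```text
t: 12.0
position: [0.4922, -0.2109, 0.2497]
tcp_rot: [-3.141, 0.124, 1.553]
force: [-0.3, -6.6, -1.2]
grip_width: 0.025
grasp_force: 59.5
[ 0.49217664 -0.21088462  0.2496787 ] [-3.14117223  0.12361439  1.55344701] [-0.28445542 -6.6392509  -1.24908808] [-1.06469297  0.15469188  0.01229403]
[ 0.4943 -0.121   0.0732]
```

```bash
python3 -m handwheel '[0.0001,0.005,-0.0006,0,0,0,20,0.0002,0.01,-0.0012,0,0,0,20,0.0003,0.015,-0.0018,0,0,0,20,0.0004,0.02,-0.0025,0,0,0,20,0.0005,0.024,-0.003,0,0,0,20,0.0005,0.028,-0.0034,0,0,0,20,0.0005,0.03,-0.0037,0,0,0,20,0.0005,0.03,-0.0037,0,0,0,20,0.0005,0.03,-0.0037,0,0,0,20,0.0005,0.03,-0.0037,0,0,0,20]'
python3 - <<'E'
from plan import *
s=env.state();print(s["position"],s["tcp_rot"],s["force"],s["torque"]);R=Rr.from_euler("xyz",s["tcp_rot"]);print((s["position"]+R.apply(t)).round(4))
p=env.snapshot("wrist");C=cloud(p)
T=(C-s["position"])@R.as_matrix();P=T[(abs(T[...,1])<.004)&(abs(T[...,2]-.16)<.03)&(T[...,0]>.03)&(T[...,0]<.07)]
print("held tilt in tool",np.polyfit(P[:,0],P[:,2],1))
# rotate down about spring tip: compressed length c
L0=s["position"];R0=R
c=.111-.0168;tt=np.array([c,.0006,.164]);tip=L0+R0.apply(tt);print("tip",tip)
a=np.degrees(s["tcp_rot"][1])
for th in (5,3,1,0):
    Rn=Rr.from_rotvec(np.radians(a-th)*n)*R0; z=tip+np.array([0,0,(.0752-tip[2])*(a-th)/a]); p2=z-Rn.apply(tt)
    print(th,((p2-L0)/.25).round(4),((Rn*R0.inv()).as_rotvec()/np.pi).round(4),"fixed tip",(p2+Rn.apply([-.103,.0006,.164])).round(4))
E
```

```text
t: 13.0
position: [0.4923, -0.2038, 0.2489]
tcp_rot: [-3.141, 0.125, 1.554]
force: [-1.7, -9.4, -0.4]
grip_width: 0.0249
grasp_force: 59.5
[ 0.49232872 -0.203774    0.24891538] [-3.14143627  0.12475003  1.55360434] [-1.73714013 -9.35610545 -0.42508576] [-1.48657946  0.31907205  0.09894674]
[ 0.4944 -0.1141  0.0724]
held tilt in tool [0.00120963 0.15083361]
tip [ 0.49415901 -0.13073271  0.07446877]
5 [-0.0004 -0.0259 -0.0106] [ 0.0119 -0.0002 -0.    ] fixed tip [ 0.4908 -0.3272  0.0919]
3 [-0.0008 -0.0497 -0.0213] [ 0.023  -0.0004 -0.    ] fixed tip [ 0.4908 -0.3276  0.0852]
1 [-0.0012 -0.073  -0.0328] [ 0.0341 -0.0006 -0.    ] fixed tip [ 0.4908 -0.3279  0.0785]
0 [-0.0014 -0.0845 -0.0389] [ 0.0397 -0.0007 -0.    ] fixed tip [ 0.4908 -0.3279  0.0752]
```

```bash
python3 -m handwheel '[0,-0.009,-0.0035,0.004,0,0,20,-0.0003,-0.0175,-0.007,0.008,0,0,20,-0.0004,-0.0259,-0.0106,0.0119,-0.0002,0,20,-0.0005,-0.034,-0.014,0.0156,-0.0003,0,20,-0.0006,-0.042,-0.0177,0.0193,-0.0003,0,20,-0.0008,-0.0497,-0.0213,0.023,-0.0004,0,20,-0.0008,-0.0497,-0.0213,0.023,-0.0004,0,20,-0.0008,-0.0497,-0.0213,0.023,-0.0004,0,20,-0.0008,-0.0497,-0.0213,0.023,-0.0004,0,20,-0.0008,-0.0497,-0.0213,0.023,-0.0004,0,20]'
python3 - <<'E'
from plan import *
s=env.state();print(s["position"],s["tcp_rot"],s["force"],s["torque"]);R=Rr.from_euler("xyz",s["tcp_rot"]);print("fixed tip",(s["position"]+R.apply([-.103,.0006,.164])).round(4))
E
```

```text
t: 14.05
position: [0.4921, -0.2163, 0.2435]
tcp_rot: [-3.141, 0.053, 1.554]
force: [-2.2, -9.6, -1.7]
grip_width: 0.0248
grasp_force: 59.4
[ 0.49212494 -0.21628712  0.2434573 ] [-3.14141399  0.05275921  1.55361579] [-2.15092566 -9.59377676 -1.73014549] [-1.66681846  0.27676071  0.10284506]
fixed tip [ 0.4908 -0.3278  0.0851]
```

```bash
python3 -m handwheel '[0,-0.006,-0.0028,0.0028,0,0,20,-0.0001,-0.012,-0.0056,0.0056,0,0,20,-0.0002,-0.018,-0.0085,0.0084,-0.0001,0,20,-0.0003,-0.0233,-0.0115,0.0111,-0.0002,0,20,-0.0005,-0.029,-0.0146,0.0139,-0.0003,0,20,-0.0006,-0.0348,-0.0176,0.0167,-0.0003,0,20,-0.0006,-0.0348,-0.0176,0.0167,-0.0003,0,20,-0.0006,-0.0348,-0.0176,0.0167,-0.0003,0,20,-0.0006,-0.0348,-0.0176,0.0167,-0.0003,0,20,-0.0006,-0.0348,-0.0176,0.0167,-0.0003,0,20]'
python3 - <<'E'
from plan import *
s=env.state();print(s["position"],s["tcp_rot"],s["force"],s["torque"]);R=Rr.from_euler("xyz",s["tcp_rot"]);print("fixed tip",(s["position"]+R.apply([-.103,.0006,.164])).round(4))
p=env.snapshot("wrist");C=cloud(p);np.savez("w6.npz",C=C,im=p["pixels"],K=p["intrinsics"],V=p["view"])
T=(C-s["position"])@R.as_matrix();P=T[(abs(T[...,1])<.004)&(abs(T[...,2]-.16)<.03)&(T[...,0]>.03)&(T[...,0]<.07)]
print("held tilt in tool",np.polyfit(P[:,0],P[:,2],1))
E
```

```text
t: 15.05
position: [0.492, -0.225, 0.2389]
tcp_rot: [-3.141, 0.0, 1.554]
force: [-1.4, -9.7, -2.3]
grip_width: 0.0249
grasp_force: 59.3
[ 0.49197512 -0.22501468  0.2388988 ] [-3.14133775e+00  3.75395284e-04  1.55366354e+00] [-1.37820627 -9.73194904 -2.34521694] [-1.78225877  0.26237071  0.06685417]
fixed tip [ 0.4908 -0.3281  0.0749]
held tilt in tool [0.00292508 0.15082445]
```

```bash
python3 -m handwheel '[0,-0.006,0,0,0,0,20,-0.0001,-0.012,0,0,0,0,20,-0.0002,-0.018,0,0,0,0,20,-0.0003,-0.023,0,0,0,0,20,-0.0004,-0.028,0,0,0,0,20,-0.0005,-0.032,0,0,0,0,20,-0.0006,-0.036,0,0,0,0,20,-0.0006,-0.036,0,0,0,0,20,-0.0006,-0.036,0,0,0,0,20,-0.0006,-0.036,0,0,0,0,20]'
python3 - <<'E'
from plan import *
s=env.state();print(s["position"],s["tcp_rot"],s["force"],s["torque"]);R=Rr.from_euler("xyz",s["tcp_rot"]);print("fixed tip",(s["position"]+R.apply([-.103,.0006,.164])).round(4))
E
```

```text
t: 16.1
position: [0.4918, -0.2335, 0.2388]
tcp_rot: [-3.141, -0.001, 1.554]
force: [-0.1, -5.8, -3.0]
grip_width: 0.0246
grasp_force: 59.3
[ 0.49179951 -0.2335258   0.23879534] [-3.14104982e+00 -1.01299123e-03  1.55355837e+00] [-0.05951057 -5.83357154 -3.00071138] [-1.23063317  0.10559273  0.02454949]
fixed tip [ 0.4905 -0.3364  0.0747]
```

Smooth: the force is down to 5.8 N and the fixed tip is about 5 mm into its cup. I ease on until the floor takes the load.

```bash
python3 -m handwheel '[0,-0.004,0,0,0,0,20,-0.0001,-0.008,0,0,0,0,20,-0.0002,-0.011,0,0,0,0,20,-0.0002,-0.014,0,0,0,0,20,-0.0003,-0.017,0,0,0,0,20,-0.0003,-0.019,0,0,0,0,20,-0.0003,-0.019,0,0,0,0,20,-0.0003,-0.019,0,0,0,0,20,-0.0003,-0.019,0,0,0,0,20,-0.0003,-0.019,0,0,0,0,20]'
python3 - <<'E'
from plan import *
s=env.state();print(s["position"],s["force"],s["torque"]);R=Rr.from_euler("xyz",s["tcp_rot"]);print("fixed tip",(s["position"]+R.apply([-.103,.0006,.164])).round(4))
E
```

```text
t: 17.1
position: [0.4917, -0.2379, 0.2388]
tcp_rot: [-3.141, -0.002, 1.554]
force: [0.6, -4.5, -3.3]
grip_width: 0.0248
grasp_force: 59.2
[ 0.49167624 -0.23788048  0.23882503] [ 0.56105457 -4.47296464 -3.34431914] [-1.04764169 -0.00968164 -0.03404256]
fixed tip [ 0.4904 -0.3405  0.0746]
```

```bash
python3 -m handwheel '[0,-0.001,0,0,0,0,20,0,-0.002,0,0,0,0,20,0,-0.003,0,0,0,0,20,0,-0.004,0,0,0,0,20,0,-0.005,0,0,0,0,20,0,-0.005,0,0,0,0,20,0,-0.005,0,0,0,0,20,0,-0.005,0,0,0,0,20,0,-0.005,0,0,0,0,20,0,-0.005,0,0,0,0,20]'
```

```text
t: 18.1
position: [0.4917, -0.2385, 0.2388]
tcp_rot: [-3.14, -0.004, 1.554]
force: [1.6, 4.9, -0.9]
grip_width: 0.025
grasp_force: 59.5
```

Fixed tip is on the floor. Releasing and retreating upward.

```bash
python3 -m handwheel '[0,0.001,0,0,0,0,25,0,0.001,0,0,0,0,30,0,0.001,0,0,0,0,40,0,0.001,0,0,0,0,60,0,0.001,0,0,0,0,80,0,0.001,0,0,0,0,80,0,0.001,0,0,0,0,80,0,0.001,0,0,0,0,80,0,0.001,0,0,0,0,80,0,0.001,0,0,0,0,80]'
python3 -m handwheel '[0,0,0.05,0,0,0,80,0,0,0.1,0,0,0,80,0,0,0.2,0,0,0,80,0,0,0.4,0,0,0,80,0,-0.1,0.6,0,0,0,80,0,-0.2,0.6,0,0,0,80,0,-0.2,0.6,0,0,0,80,0,-0.2,0.6,0,0,0,80,0,-0.2,0.6,0,0,0,80,0,-0.2,0.6,0,0,0,80]'
python3 - <<'E'
from plan import *
s=env.state();p=env.snapshot("wrist");save(p,"w7.png");C=cloud(p);g=C[...,2]
print(s["position"],s["force"])
O3=np.array([*O,0]);D=C-O3;sv=D@h;nv=D@n
for a,b in[(-92,-88),(-78,-76),(-70,-60),(0,10),(60,70),(80,84),(90,94)]:
    m=(sv>a/1e3)&(sv<b/1e3)&(abs(nv)<.016)&(g>.05)&(g<.1)
    if m.sum()>5:print(a,m.sum(),"top z",np.percentile(g[m],95).round(4),"n",nv[m].mean().round(4),np.ptp(nv[m]).round(3))
m=(abs(nv)<.014)&(g>.08)&(g<.095)&(abs(sv)<.09);print("barrel s range",np.percentile(sv[m],[0,1,99,100]))
E
```

```text
t: 19.1
position: [0.4917, -0.2389, 0.2388]
tcp_rot: [-3.141, -0.002, 1.553]
force: [-0.1, -0.2, 0.0]
grip_width: 0.0799
grasp_force: 0.0
t: 20.1
position: [0.4918, -0.2882, 0.3882]
tcp_rot: [-3.139, -0.004, 1.554]
force: [-0.0, 1.8, 0.9]
grip_width: 0.0805
grasp_force: 0.0
[ 0.49175465 -0.28818811  0.38818725] [-0.02929648  1.76263536  0.85534298]
-92 55 top z 0.0815 n -0.0001 0.011
-78 28 top z 0.0859 n -0.0001 0.017
-70 351 top z 0.0891 n 0.0001 0.025
0 428 top z 0.0891 n -0.0001 0.025
60 542 top z 0.0889 n -0.0003 0.026
80 108 top z 0.0817 n -0.0002 0.012
90 110 top z 0.0812 n -0.0001 0.012
barrel s range [-0.08994868 -0.08190107  0.08338494  0.08959158]
```

View pics/w7.png

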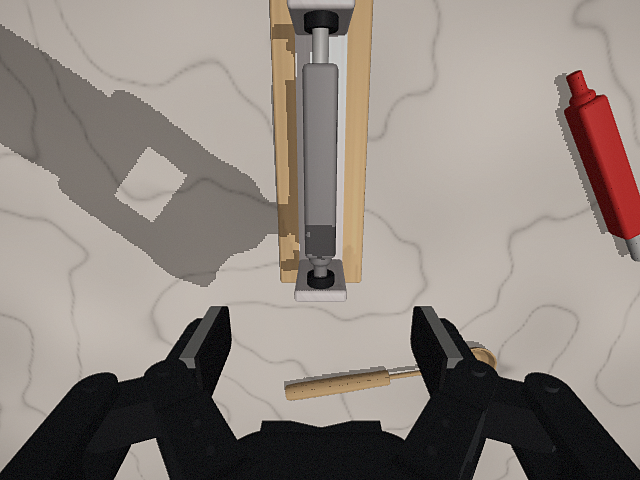

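The spindle sits level with both pins in the cups, at (320,22) and (320,280), and the gripper is clear of it.

```bash
python3 -c "
from bench import env
print(env.sign_off())"
```

```text
the job is handed in; nothing more can be done
None
```

The grey spindle is back in the holder, level with both pins in the facing cups and staying there without the gripper; the bowl, spoon and jar were not touched, and I handed the job in at about 20 s, though no verdict came back.

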